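Walk the doming die round to the bench fence

ROBOT

A 7-joint arm with a two-finger parallel gripper is mounted at the origin on the work surface. World frame = base frame: x ahead of the robot, y to its left, z up, the work surface at z = 0. Lengths are in m, angles in rad, forces in N, time in s.
With the tool pointing down it reaches from about 0.4 to 0.875 m from the base axis. Payload 19.3 kg.
Tool frame: the origin (TCP) lies midway between the tips of the shut fingers; the grasp point (between the pads) lies 19 mm behind it; z points along the fingers, y is the line along which they close (so a half turn about z gives the same grasp; the last joint's range is limited). The gripper opens to 85 mm and grips with 20 to 120 N. Pads are 22 mm wide; open, the fingers measure 114 mm over their backs; the gripper's body (76 mm by 85 mm) begins 54 mm behind the grasp point. The pads swing forward as they close: fully open they stand 13 mm farther back than shut.
Start: joints at [1.039, 0.521, -0.036, 1.599, 0.021, 1.021, -0.113], TCP at [0.278, -0.56, 0.231] pointing down, gripper open.
Joint ranges: [-2.91, 2.91], [-0.3, 2.13], [-1.5, 1.42], [0.17, 2.43], [-1.26, 4.41], [0.16, 1.93], [-2.52, 2.52]. Speed limits (rad/s): [1.89, 1.89, 2.39, 2.39, 3.01, 3.01, 3.01].

INTERFACE

Orientations are given as [roll, pitch, yaw] about the fixed x, y, z axes, in that order (R = Rz(yaw) Ry(pitch) Rx(roll)).
In Python, from workcell import bot gives the robot as it stands.
- The arm moves only by the tool move_arm, never from a script. Its argument "series" is a list of rows, each a list of 3 entries, a list of its own where there are three numbers: the shift along the tool's x, y, z in cm, then the turn, a rotation vector about the tool's x, y, z in rad, then the opening in per cent of the stroke, from 0 (shut) to 100 (fully open). A call has 1 to 20 rows; each row is the pose to reach, as a shift and turn from the pose commanded when the call began, along the tool's axes at that moment; what a row does not reach only later rows make up. A row lasts 1/12 s, in which the tool goes at most 41.7 mm and 7.16 degrees, less where a joint would pass 70% of its speed; a pose out of reach is approached as far as the arm can. A call with a gripper value outside its range is refused whole. The fingers move at their own pace and stop on an object; "squeeze" is the grip in N (left out, the last holds). Time passes only in rows, so rows that repeat a pose let the fingers close. It gives the time, the measured TCP pose, the force, the opening and the grip force at its end, in the units of the state.
- bot.observe(): the state, without advancing time (a new reading comes with each control period).
- bot.grab_frame(name): name is "scene" or "side" or "wrist"; returns (picture, depth): 400x640x3 uint8, red, green, blue; 400x640 float32, m along the optical axis (not along the pixel's ray), 0 where there is no reading.
- bot.camera_params(name): a dict with "fovy" (degrees; the focal length in pixels is half the picture's height over the tangent of half this angle, whatever the lens; pixels are square), "cx", "cy" (the principal point, pixels), "R" (3x3) and "t" (3): a world point X has camera coordinates R X + t; the wrist camera has in their place "tool_from_camera" (4x4, takes a point from camera to tool coordinates, whose origin is the TCP and whose axes are the flange's). Camera axes: x right, y down, z forward; pixel columns grow to the right and rows downward; lengths in m; the calibration is good to about 2 mm. A picture is of the moment at which its call begins: read the wrist's pose just before it. camera_params takes no time and is no camera call.
- bot.job_done(): hands the job in; it is judged then, once.
Trained networks look in the newest picture that a camera, given by its name, has taken for a name from the list of things; names that differ only in an ending like _2 or _b are one class to them, and where a whole thing is asked for, a point or a joint stands for the part that bears it (a point fixed in the world has none). Each returns a list of dicts, best first, with "conf" (0 to 1); they miss things now and then, are a little off and sometimes report something else, mostly with a low value. They report only what shows in the picture. A call takes as long as a camera call. They do not tell look-alikes from the thing itself.
- bot.find_in(camera, thing): "bbox" ([left, top, right, bottom] in pixels, round what is visible of it).
- bot.trace(camera, thing): "mask" (400x640 bool, what is visible of it) and "bbox" ([left, top, right, bottom] in pixels, round what is visible of it).
The state is a dict: "clock": time; "qpos": joint angles; "qd": joint speeds; "joint_efforts": joint torques, N m; "position": TCP position; "tool_rot": TCP orientation; "force": force on the tool from outside, world axes, zero at the start; "moment": the same for the moment, N m; "grip_width": finger opening in m; "finger_force": force on a finger pad.
Only numpy, scipy, OpenCV 4.12 (cv2) and the standard library are available. Lean on these libraries where they do the work, as an engineer would, in place of code of your own. Each camera call takes 0.05 s, during which the arm holds its last target. There are 200 camera calls.

TASK

The heavy doming die on the jeweller's bench stands askew: by pushing at its sides, near one corner and then another, walk it round until its notched long side squarely faces the steel fence, and only then push it home so that the whole notched side lies flat against the fence. No corner may hit the fence while the die is still plainly askew, and the die must not be lifted or tipped. Leave the loose tools and the jar around it where they are.

Things in the scene. Friction and masses are not known exactly. Their poses are not given: they have to be found in the camera images.
- die: loose doming die: hardwood base 26 high under a flush steel plate 7 thick with round dimples; 94 (x) by 130 (y) by 33 high, about 0.9 kg, 4 to 12 N slides it. Origin: centre of underside. x points out of the notched long side (three gaps 14 deep in its steel edge; other sides plain), y along it, z up. At first x is turned 0.65 to 1.3 rad anticlockwise (from above) from the fence's x
- notch_left (a point): on the die, the +y end (corner edge) of its notched side, 15 above the bench: (47, 65, 15) in the die's frame
- notch_right (a point): on the die, the -y end of its notched side: (47, -65, 15) in the die's frame
- fence: straight dark steel bar bolted to the bench, 20 (x) by 300 (y) by 30 high, fixed, with two bolt heads on top and two small feet behind. Origin: centre of its underside; its x axis points away from the robot's side, y along the bar
- fence_face (a point): on the fence, the middle of its working face, which looks towards the robot's side: (-10, 0, 15) in the fence's frame, same axes as the fence. The die is home when its notched side lies on this face; its x axis then points the same way as the fence's
- punch_a: bystander, to be left alone: upright polished steel punch, 73 tall, up to 25 across, stands near the left end of the fence; sizes in mm, origin on its underside
- punch_b: bystander, to be left alone: upright smaller steel punch, 60 tall, 19 across, stands off the right end of the fence; sizes in mm, origin on its underside
- hammer: bystander, to be left alone: hammer lying flat, 220 long, to the left of the die; sizes in mm, origin on its underside
- pliers: bystander, to be left alone: pliers with red handles lying flat, about 140 long, to the right of the die; sizes in mm, origin on its underside
- file: bystander, to be left alone: flat file with wooden handle, 240 long, lying behind the fence; sizes in mm, origin on its underside
- jar: bystander, to be left alone: small amber jar with steel cap, 52 across, 55 tall, behind the right end of the fence; sizes in mm, origin on its underside
- dividers: bystander, to be left alone: steel spring dividers lying flat, about 140 long, behind the left end of the fence; sizes in mm, origin on its underside
There are look-alikes about, which are no part of the job. Of the things that look like the die, the largest one is meant.

How it is judged:
By the outcome, as a careful person would: the job done as asked, in the order asked, and still so for the second after the job is handed in, with the robot touching nothing.
It also fails if it takes over 64 s, if anything falls off the work surface, if the arm or the gripper's body presses on something with over 40 N, if the wrist force passes 120 N, or if a joint passes its speed limit or range.

## Working session

There is one attempt and no reset: what is moved stays moved. The work goes in short steps, Python scripts to look and compute and a tool call to move; the robot and the scene stay as the last step left them, time stands still between calls to the robot, and variables do not carry over. Pictures are saved under pics/ and viewed, at most 10 in all, crops included, and the job is handed in when it is done.

Besides the shell and the picture viewer there is one more tool, called as a command line: name --argument value ..., lists and objects as JSON in quotes. move_arm: Moves the arm, as the interface text tells. Its arguments: {"type":"object","properties":{"series":{"type":"array"},"squeeze":{"type":"number"}},"required":["series"]}

```bash
ls; mkdir -p pics
cat > h.py <<'E'
import numpy as np, cv2
from workcell import bot
def cam(n):
    p=bot.camera_params(n); f=200/np.tan(np.radians(p["fovy"])/2); return p,f
def world(n,u,v,d):
    p,f=cam(n); c=np.stack([(u-p["cx"])/f*d,(v-p["cy"])/f*d,d],-1)
    return (c-np.array(p["t"]))@np.array(p["R"])
def proj(n,X):
    p,f=cam(n); c=np.array(X)@np.array(p["R"]).T+np.array(p["t"])
    return np.stack([c[...,0]/c[...,2]*f+p["cx"],c[...,1]/c[...,2]*f+p["cy"]],-1)
E
python3 - <<'E'
from h import *
s=bot.observe(); print({k:np.round(s[k],3) for k in s})
for n in ["scene","side"]:
    im,d=bot.grab_frame(n); cv2.imwrite(f"pics/{n}0.png",im[:,:,::-1]); np.save(f"{n}0.npy",d)
    p=bot.camera_params(n); print(n,p["fovy"],-np.array(p["R"]).T@p["t"],np.array(p["R"]).round(2).tolist())
    for t in ["die","fence"]+(["punch_a","hammer","pliers"] if n=="scene" else []):
        for r in bot.trace(n,t):
            m=r["mask"]&(d>0); v,u=np.nonzero(m)
            if len(u): X=world(n,u,v,d[m]); print(t,round(r["conf"],2),np.round(r["bbox"]),np.median(X,0).round(3),np.percentile(X,2,0).round(3),np.percentile(X,98,0).round(3))
E
```

```text
pics
{'clock': np.float64(0.0), 'qpos': array([ 1.039,  0.522, -0.036,  1.6  ,  0.021,  1.021, -0.113]), 'qd': array([-0.001,  0.   ,  0.   , -0.002,  0.   ,  0.001,  0.   ]), 'joint_efforts': array([ 0.0000e+00, -9.2711e+01,  1.9800e+00, -3.6993e+01,  1.8000e-02,
        8.0000e-03, -0.0000e+00]), 'position': array([ 0.278, -0.559,  0.231]), 'tool_rot': array([-3.14 ,  0.   ,  0.462]), 'force': array([0.135, 0.498, 0.662]), 'moment': array([ 0.001, -0.041,  0.048]), 'finger_force': np.float64(0.0), 'grip_width': np.float64(0.085)}
scene 48.3325637793497 [ 1.0004649  -0.64703528  0.65576652] [[0.83, 0.56, -0.01], [0.34, -0.51, -0.79], [-0.45, 0.65, -0.61]]
die 0.8 [263. 175. 321. 233.] [ 0.508 -0.043  0.032] [ 0.428 -0.099  0.002] [0.568 0.028 0.035]
die 0.65 [137. 216. 187. 254.] [ 0.343 -0.268  0.021] [ 0.303 -0.305  0.003] [ 0.366 -0.221  0.024]
die 0.6 [269. 147. 294. 170.] [0.369 0.1   0.021] [0.328 0.061 0.004] [0.402 0.154 0.024]
die 0.43 [315. 178. 394. 270.] [ 0.651 -0.033  0.026] [ 0.622 -0.151 -0.   ] [0.686 0.142 0.034]
fence 0.9 [310. 177. 390. 275.] [ 0.651 -0.041  0.02
[... 649 characters left out ...]
70. 252. 290.] [ 0.512 -0.289  0.01 ] [ 0.456 -0.336 -0.001] [ 0.575 -0.252  0.013]
pliers 0.56 [311. 268. 343. 312.] [ 0.719 -0.218  0.047] [ 0.691 -0.232  0.004] [ 0.737 -0.188  0.057]
side 47.72490603857844 [ 0.48695354 -0.77283699  0.51588463] [[1.0, -0.08, -0.01], [-0.05, -0.52, -0.85], [0.06, 0.85, -0.52]]
die 0.76 [261. 200. 340. 251.] [ 0.493 -0.052  0.033] [ 0.421 -0.102  0.003] [0.564 0.016 0.035]
die 0.71 [219. 178. 265. 211.] [0.364 0.091 0.022] [0.322 0.058 0.001] [0.403 0.16  0.024]
die 0.62 [176. 290. 225. 343.] [ 0.336 -0.275  0.022] [ 0.303 -0.309  0.004] [ 0.366 -0.223  0.024]
fence 0.75 [356. 174. 413. 264.] [ 0.644 -0.059  0.029] [ 0.624 -0.154  0.003] [0.687 0.131 0.035]
```

```bash
cat >> h.py <<'E'
def top(n,im,x0,x1,y0,y1,z,s):  # rectified view: rows = -x (up is +x), cols = -y (left is +y)
    H=int((x1-x0)*s);W=int((y1-y0)*s); v,u=np.mgrid[:H,:W]
    X=np.stack([x1-v/s,y1-u/s,np.full(u.shape,z)],-1)
    m=proj(n,X).astype(np.float32); return cv2.remap(im,m[...,0],m[...,1],cv2.INTER_LINEAR)
def rect(n,t,zlo,zhi,near,d,R=0.12):
    v,u=np.nonzero(d>0); X=world(n,u,v,d[v,u])
    k=(X[:,2]>zlo)&(X[:,2]<zhi)&(np.hypot(*(X[:,:2]-near).T)<R)
    P=X[k]; return P
E
python3 - <<'E'
from h import *
for n in ["scene","side"]:
    im=cv2.imread(f"pics/{n}0.png"); d=np.load(f"{n}0.npy")
    T=top(n,im,.25,.75,-.38,.32,.033,570 if 0 else 800); T=cv2.resize(T,None,fx=1,fy=1)
    cv2.imwrite(f"pics/top_{n}.png",T)
    for r in bot.trace(n,"die")[:1]:
        v,u=np.nonzero(r["mask"]&(d>0)); X=world(n,u,v,d[v,u]); k=(X[:,2]>.028)&(X[:,2]<.037); 
        (c,s,a)=cv2.minAreaRect((X[k,:2]*1000).astype(np.float32)); print(n,c,s,a,k.sum())
    for r in bot.trace(n,"fence")[:1]:
        v,u=np.nonzero(r["mask"]&(d>0)); X=world(n,u,v,d[v,u]); k=(X[:,2]>.025)&(X[:,2]<.0325)
        (c,s,a)=cv2.minAreaRect((X[k,:2]*1000).astype(np.float32)); print(n,'fence',c,s,a,k.sum())
        L=cv2.fitLine((X[k,:2]*1000).astype(np.float32),cv2.DIST_HUBER,0,.01,.01).ravel(); print(L)
a=cv2.imread("pics/scene0.png"); b=cv2.imread("pics/top_scene.png"); 
cv2.imwrite("pics/t1.png",b)
E
```

```text
scene (494.0166320800781, -30.674728393554688) (95.08415222167969, 136.53884887695312) 58.5062141418457 1486
scene fence (643.2000732421875, -2.92718505859375) (21.291479110717773, 299.8570861816406) 4.665802001953125 875
[ 8.3121561e-02 -9.9653941e-01  6.4603387e+02 -2.0093292e+01]
side (493.89471435546875, -32.049644470214844) (99.33187866210938, 130.69911193847656) 57.42216110229492 1821
side fence (643.2119140625, -6.3554229736328125) (20.617782592773438, 301.13555908203125) 4.7329792976379395 812
[ 7.946718e-02 -9.968375e-01  6.437200e+02 -2.903199e+01]
```

View pics/scene0.png

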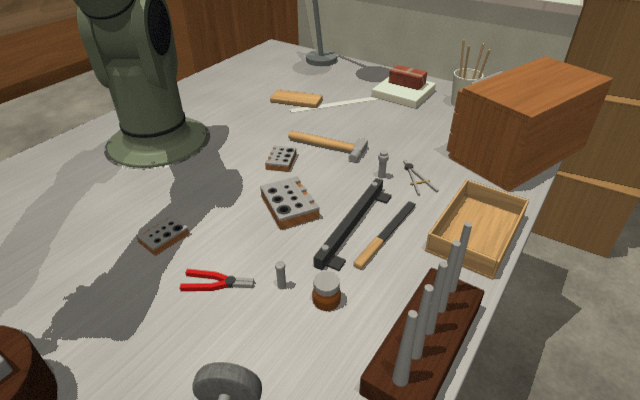

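View pics/top_side.png

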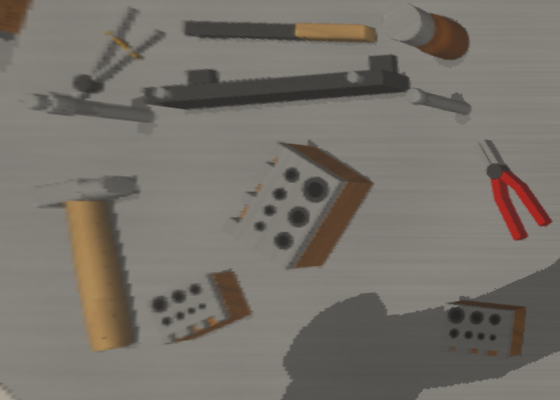

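The two pictures show three die-like blocks, at scene pixels (290,202), (281,157) and (163,235). The one at (290,202) is clearly the largest, about 95x131 mm by depth. Its notched edge faces up and left in the top view (orange gaps at about (245,200)), so x is near 58°. The fence is at (350,222) with a yaw of about 4.7°.

```bash
cat >> h.py <<'E'
from scipy.spatial.transform import Rotation as Ro
FY=np.radians(4.7)
def to(x,y,z,yaw):  # mm, deg -> row shift cm, turn (tool axes)
    s=bot.observe(); R=Ro.from_euler("xyz",s["tool_rot"]); T=Ro.from_euler("ZX",[np.radians(yaw),np.pi])
    print(np.round(R.inv().apply(np.array([x,y,z])/1000-s["position"])*100,2).tolist(),(R.inv()*T).as_rotvec().round(3).tolist())
def box(c,yaw,z=.033):
    a=np.radians(yaw); q=np.array([[47,65],[47,-65],[-47,-65],[-47,65]])/1000.
    xy=q@np.array([[np.cos(a),np.sin(a)],[-np.sin(a),np.cos(a)]])+np.array(c)/1000; return np.c_[xy,np.full(4,z)]
def die(n,save=None):
    im,d=bot.grab_frame(n); best=None
    for r in bot.trace(n,"die"):
        v,u=np.nonzero(r["mask"]&(d>0)); X=world(n,u,v,d[v,u]); k=(X[:,2]>.028)&(X[:,2]<.037)
        if k.sum()>300:
            c,s,a=cv2.minAreaRect((X[k,:2]*1000).astype(np.float32))
            if max(s)<170:
                if s[0]>s[1]: a-=90
                print(n,np.round(c),np.round(s),round(a,1),k.sum(),round(r["conf"],2)); best=best or (c,a)
    return im,best
E
python3 - <<'E'
from h import *
im=cv2.imread("pics/scene0.png")
im=cv2.resize(im[130:290,220:440],None,fx=3.5,fy=3.5,interpolation=cv2.INTER_CUBIC)
P=(proj("scene",box((494,-31),58))-[220,130])*3.5
for i in range(4): cv2.line(im,tuple(P[i].astype(int).tolist()),tuple(P[(i+1)%4].astype(int).tolist()),(0,0,255) if i==0 else (0,255,0),1)
F=np.array([644,-4])/1000; n=np.array([np.cos(FY),np.sin(FY)]);t=np.array([-n[1],n[0]])
L=np.array([[*(F-.01*n+s*.15*t),.03] for s in(-1,1)]); P=((proj("scene",L)-[220,130])*3.5).astype(int); cv2.line(im,tuple(P[0].tolist()),tuple(P[1].tolist()),(255,255,0),1)
cv2.imwrite("pics/crop1.png",im)
to(416,-65,100,45); to(416,-65,40,45); to(416,-65,10,45)
E
```

```text
[34.35, -38.15, 13.13] [-0.0, 0.0, -0.324]
[34.35, -38.15, 19.13] [-0.0, 0.0, -0.324]
[34.35, -38.15, 22.13] [-0.0, 0.0, -0.324]
```

View pics/crop1.png

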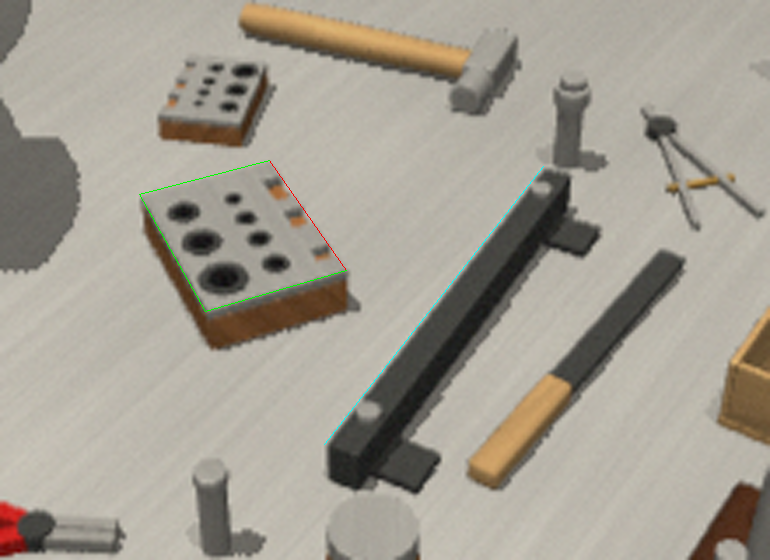

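The overlay fits. The large die's notched edge (red line, crop pixels (270,160) to (345,268)) shows three gaps, and the fence face line lies on the bar.

move_arm --series '[[[34.35,-38.15,13],[0,0,-0.324],0],[[34.35,-38.15,13],[0,0,-0.324],0],[[34.35,-38.15,13],[0,0,-0.324],0],[[34.35,-38.15,13],[0,0,-0.324],0],[[34.35,-38.15,13],[0,0,-0.324],0],[[34.35,-38.15,13],[0,0,-0.324],0],[[34.35,-38.15,13],[0,0,-0.324],0],[[34.35,-38.15,13],[0,0,-0.324],0],[[34.35,-38.15,13],[0,0,-0.324],0],[[34.35,-38.15,13],[0,0,-0.324],0],[[34.35,-38.15,13],[0,0,-0.324],0],[[34.35,-38.15,13],[0,0,-0.324],0],[[34.35,-38.15,13],[0,0,-0.324],0],[[34.35,-38.15,13],[0,0,-0.324],0],[[34.35,-38.15,13],[0,0,-0.324],0],[[34.35,-38.15,13],[0,0,-0.324],0],[[34.35,-38.15,19],[0,0,-0.324],0],[[34.35,-38.15,19],[0,0,-0.324],0],[[34.35,-38.15,19],[0,0,-0.324],0]]'

```text
clock: 2.23
position: [0.4144, -0.066, 0.039]
tool_rot: [-3.139, 0.003, 0.784]
force: [-1.2, 0.1, 0.6]
grip_width: 0.0001
finger_force: 0.0
```

move_arm --series '[[[0,0,1.5],[0,0,0],0],[[0,0,2.8],[0,0,0],0],[[0,0,2.8],[0,0,0],0],[[0.5,0,2.8],[0,0,0],0],[[1.0,0,2.8],[0,0,0],0],[[1.4,0,2.8],[0,0,0],0],[[1.8,0,2.8],[0,0,0],0],[[2.2,0,2.8],[0,0,0],0],[[2.6,0,2.8],[0,0,0],0],[[3.0,0,2.8],[0,0,0],0],[[3.4,0,2.8],[0,0,0],0],[[3.8,0,2.8],[0,0,0],0],[[4.2,0,2.8],[0,0,0],0],[[4.6,0,2.8],[0,0,0],0],[[5.0,0,2.8],[0,0,0],0],[[5.0,0,2.8],[0,0,0],0]]'

```text
clock: 3.57
position: [0.452, -0.0289, 0.0138]
tool_rot: [3.141, -0.001, 0.786]
force: [0.5, 0.1, -0.4]
grip_width: -0.0004
finger_force: 0.0
```

Run:
```python
from h import *
die("scene"); die("side"); s=bot.observe(); print(s["position"],s["force"])
```

```text
scene [521. -16.] [ 94. 136.] 43.7 1483 0.74
side [523. -21.] [ 97. 129.] 44.0 1555 0.62
[ 0.45176277 -0.02954542  0.0135711 ] [-0.25989414  0.177555    0.51182716]
```

Run:
```python
from h import *
to(560,-106,70,30); to(560,-106,11,30)
```

```text
[2.25, 13.06, -5.63] [0.0, -0.001, 0.262]
[2.24, 13.06, 0.27] [0.0, -0.001, 0.262]
```

move_arm --series '[[[-1.5,0,0],[0,0,0],0],[[-1.5,0,-5.6],[0,0,0],0],[[-1.5,0,-5.6],[0,0,0],0],[[2.25,13.06,-5.6],[0,0,0.262],0],[[2.25,13.06,-5.6],[0,0,0.262],0],[[2.25,13.06,-5.6],[0,0,0.262],0],[[2.25,13.06,-5.6],[0,0,0.262],0],[[2.25,13.06,-5.6],[0,0,0.262],0],[[2.25,13.06,-5.6],[0,0,0.262],0],[[2.25,13.06,-2],[0,0,0.262],0],[[2.25,13.06,0.3],[0,0,0.262],0],[[2.25,13.06,0.3],[0,0,0.262],0],[[2.25,13.06,0.3],[0,0,0.262],0]]'

```text
clock: 4.85
position: [0.5583, -0.1055, 0.01]
tool_rot: [-3.14, 0.002, 0.524]
force: [-0.0, 0.8, 1.0]
grip_width: -0.0003
finger_force: 0.0
```

Run:
```python
from h import *
s=bot.observe(); print(s["position"],s["tool_rot"],s["force"])
die("scene"); im,_=die("side"); cv2.imwrite("pics/s2.png",cv2.resize(im[140:310,200:440,::-1],None,fx=3,fy=3))
```

```text
[ 0.55828599 -0.10553084  0.01002325] [-3.14002871e+00  1.95643974e-03  5.24346682e-01] [-0.03233124  0.76372094  1.0355258 ]
scene [533.  -7.] [ 64. 133.] 43.6 729 0.67
side [522. -18.] [ 98. 132.] 44.1 1187 0.76
```

View pics/s2.png

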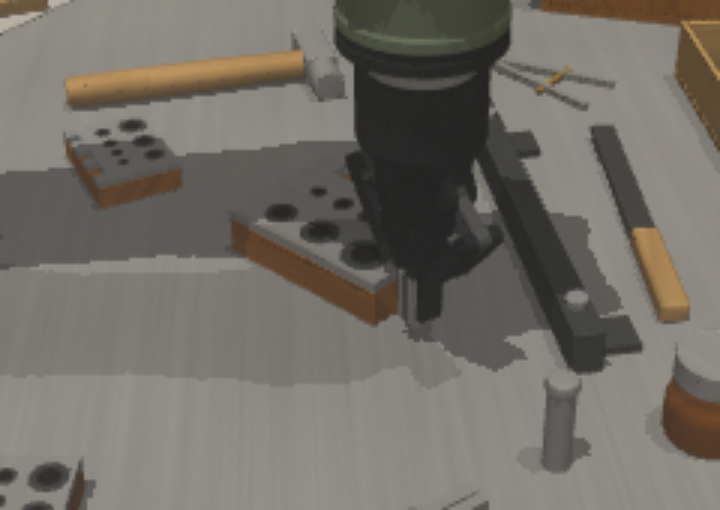

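The shut fingers at crop pixel (420,315) stand just off the plain end side, next to the die's near corner at (378,315). The fence at (530,240) is clear. I'll push along tool -y.

move_arm --series '[[[0,-0.5,0],[0,0,0],0],[[0,-0.9,0],[0,0,0],0],[[0,-1.3,0],[0,0,0],0],[[0,-1.7,0],[0,0,0],0],[[0,-2.1,0],[0,0,0],0],[[0,-2.5,0],[0,0,0],0],[[0,-2.9,0],[0,0,0],0],[[0,-3.3,0],[0,0,0],0],[[0,-3.7,0],[0,0,0],0],[[0,-4.1,0],[0,0,0],0],[[0,-4.5,0],[0,0,0],0],[[0,-4.5,0],[0,0,0],0]]'

```text
clock: 6.05
position: [0.5371, -0.0666, 0.0107]
tool_rot: [3.141, -0.0, 0.524]
force: [1.4, -2.1, 1.6]
grip_width: -0.0001
finger_force: 1.2
```

Run:
```python
from h import *
s=bot.observe(); print(s["position"],s["tool_rot"],s["force"])
die("scene"); die("side")
```

```text
[ 0.5371154  -0.06662869  0.01069811] [ 3.14101439e+00 -4.57340290e-04  5.24222951e-01] [ 1.41562522 -2.05260883  1.56566682]
scene [524.  25.] [ 64. 134.] 37.2 759 0.78
side [505.   7.] [ 78. 133.] 36.8 876 0.78
```

Run:
```python
from h import *
to(408,5,90,22)
```

```text
[-7.59, -12.68, -7.97] [-0.0, 0.0, 0.14]
```

move_arm --series '[[[0,2,0],[0,0,0],0],[[0,2,-4],[0,0,0],0],[[0,2,-8],[0,0,0],0],[[0,2,-8],[0,0,0],0],[[-7.6,-12.7,-8],[0,0,0.14],0],[[-7.6,-12.7,-8],[0,0,0.14],0],[[-7.6,-12.7,-8],[0,0,0.14],0],[[-7.6,-12.7,-8],[0,0,0.14],0],[[-7.6,-12.7,-8],[0,0,0.14],0],[[-7.6,-12.7,-8],[0,0,0.14],0],[[-7.6,-12.7,-8],[0,0,0.14],0]]'

```text
clock: 7.17
position: [0.4085, 0.0051, 0.0905]
tool_rot: [3.141, -0.001, 0.384]
force: [0.5, 0.1, -0.1]
grip_width: 0.0001
finger_force: 0.0
```

Run:
```python
from h import *
s=bot.observe(); print(s["position"],s["tool_rot"],s["force"])
die("scene"); die("side")
```

```text
[0.40846848 0.00505553 0.0905226 ] [ 3.14137995e+00 -8.50004973e-04  3.84237562e-01] [ 0.54019049  0.06534685 -0.09935818]
scene [511.  15.] [ 94. 136.] 38.5 1364 0.86
side [512.  12.] [ 97. 134.] 38.3 1616 0.8
```

Run:
```python
from h import *
to(425,4.5,90,22);to(425,4.5,11,22)
```

```text
[1.54, 0.62, 0.02] [0.0, -0.0, -0.001]
[1.54, 0.62, 7.92] [0.0, -0.0, -0.001]
```

move_arm --series '[[[1.5,0.6,3],[0,0,0],0],[[1.5,0.6,6],[0,0,0],0],[[1.5,0.6,7.9],[0,0,0],0],[[1.5,0.6,7.9],[0,0,0],0],[[2.0,0.55,7.9],[0,0,0],0],[[2.5,0.5,7.9],[0,0,0],0],[[2.9,0.46,7.9],[0,0,0],0],[[3.3,0.42,7.9],[0,0,0],0],[[3.7,0.38,7.9],[0,0,0],0],[[4.1,0.34,7.9],[0,0,0],0],[[4.5,0.3,7.9],[0,0,0],0],[[4.9,0.26,7.9],[0,0,0],0],[[5.3,0.22,7.9],[0,0,0],0],[[5.7,0.18,7.9],[0,0,0],0],[[6.1,0.14,7.9],[0,0,0],0],[[6.5,0.1,7.9],[0,0,0],0],[[6.5,0.1,7.9],[0,0,0],0]]'

```text
clock: 8.78
position: [0.4692, 0.0289, 0.012]
tool_rot: [-3.142, -0.001, 0.384]
force: [-1.3, 0.1, -0.2]
grip_width: -0.0002
finger_force: 0.1
```

Run:
```python
from h import *
s=bot.observe(); print(s["position"],s["tool_rot"],s["force"])
die("scene"); die("side")
```

```text
[0.46917028 0.02892899 0.01198048] [-3.14155821e+00 -9.30892597e-04  3.84227962e-01] [-1.34002072  0.08312727 -0.15679243]
scene [538.  18.] [ 96. 134.] 25.9 1438 0.89
side [539.  15.] [ 94. 132.] 24.6 1517 0.97
```

Run:
```python
from h import *
for n in ["scene","side"]:
    d=np.load(f"{n}0.npy"); v,u=np.nonzero(d>0); X=world(n,u,v,d[v,u])
    k=(X[:,2]>.012)&(X[:,2]<.1)&(X[:,0]>.44)&(X[:,0]<.6)&(X[:,1]>.07)&(X[:,1]<.3)
    P=X[k]; print(n,P[P[:,1].argsort()][:4].round(3).tolist(), P[P[:,0].argsort()][-2:].round(3).tolist())
to(469-15,29-9,70,22); to(533,113,70,15); to(533,113,12,15)
```

```text
scene [[0.517, 0.207, 0.017], [0.52, 0.208, 0.015], [0.514, 0.208, 0.022], [0.508, 0.208, 0.013]] [[0.53, 0.211, 0.014], [0.531, 0.215, 0.015]]
side [[0.509, 0.203, 0.018], [0.512, 0.203, 0.023], [0.514, 0.205, 0.022], [0.519, 0.206, 0.014]] [[0.531, 0.213, 0.015], [0.531, 0.212, 0.018]]
[-1.68, 0.22, -5.84] [0.0, -0.001, -0.0]
[9.13, -5.44, -5.83] [0.0, -0.001, 0.122]
[9.12, -5.45, -0.03] [0.0, -0.001, 0.122]
```

move_arm --series '[[[-1.7,0.2,0],[0,0,0],0],[[-1.7,0.2,-3],[0,0,0],0],[[-1.7,0.2,-5.8],[0,0,0],0],[[-1.7,0.2,-5.8],[0,0,0],0],[[9.1,-5.5,-5.8],[0,0,0.122],0],[[9.1,-5.5,-5.8],[0,0,0.122],0],[[9.1,-5.5,-5.8],[0,0,0.122],0],[[9.1,-5.5,-5.8],[0,0,0.122],0],[[9.1,-5.5,-5.8],[0,0,0.122],0],[[9.1,-5.5,-5.8],[0,0,0.122],0],[[9.1,-5.5,-3],[0,0,0.122],0],[[9.1,-5.5,0],[0,0,0.122],0],[[9.1,-5.5,0],[0,0,0.122],0],[[9.1,-5.5,0],[0,0,0.122],0]]'

```text
clock: 10.15
position: [0.5311, 0.1123, 0.0109]
tool_rot: [3.141, 0.003, 0.261]
force: [0.6, 0.1, 0.8]
grip_width: 0.0001
finger_force: 0.0
```

move_arm --series '[[[0,0.5,0],[0,0,0],0],[[0,0.9,0],[0,0,0],0],[[0,1.3,0],[0,0,0],0],[[0,1.7,0],[0,0,0],0],[[0,2.1,0],[0,0,0],0],[[0,2.5,0],[0,0,0],0],[[0,2.9,0],[0,0,0],0],[[0,3.3,0],[0,0,0],0],[[0,3.7,0],[0,0,0],0],[[0,4.1,0],[0,0,0],0],[[0,4.5,0],[0,0,0],0],[[0,4.9,0],[0,0,0],0],[[0,4.9,0],[0,0,0],0]]'

```text
clock: 11.23
position: [0.5459, 0.0655, 0.0123]
tool_rot: [3.142, -0.002, 0.261]
force: [0.2, 0.3, 0.8]
grip_width: -0.0003
finger_force: 0.2
```

Run:
```python
from h import *
s=bot.observe(); print(s["position"],s["tool_rot"],s["force"])
die("scene"); die("side")
```

```text
[0.54586442 0.06549944 0.01234596] [ 3.14152835e+00 -2.00840737e-03  2.61068876e-01] [0.17157963 0.33377483 0.80515937]
scene [538. -19.] [ 96. 131.] 16.2 1487 0.72
side [538. -20.] [ 95. 133.] 15.5 1782 0.8
```

Run:
```python
from h import *
to(456,-26,80,4.7); to(456,-26,3,4.7)
```

```text
[-10.96, 6.57, -6.84] [0.0, -0.0, 0.179]
[-10.96, 6.57, 0.86] [0.0, -0.0, 0.179]
```

move_arm --series '[[[0,-1.5,0],[0,0,0],0],[[0,-1.5,-4],[0,0,0],0],[[0,-1.5,-6.8],[0,0,0],0],[[0,-1.5,-6.8],[0,0,0],0],[[-10.95,6.6,-6.8],[0,0,0.179],100],[[-10.95,6.6,-6.8],[0,0,0.179],100],[[-10.95,6.6,-6.8],[0,0,0.179],100],[[-10.95,6.6,-6.8],[0,0,0.179],100],[[-10.95,6.6,-6.8],[0,0,0.179],100],[[-10.95,6.6,-6.8],[0,0,0.179],100],[[-10.95,6.6,-6.8],[0,0,0.179],100],[[-10.95,6.6,-4],[0,0,0.179],100],[[-10.95,6.6,-1],[0,0,0.179],100],[[-10.95,6.6,0.8],[0,0,0.179],100],[[-10.95,6.6,0.8],[0,0,0.179],100],[[-10.95,6.6,0.8],[0,0,0.179],100]]'

```text
clock: 12.77
position: [0.4561, -0.0253, 0.0029]
tool_rot: [-3.141, 0.002, 0.084]
force: [-0.0, -0.1, 0.7]
grip_width: 0.0856
finger_force: 0.0
```

Run:
```python
from h import *
s=bot.observe(); print(s["position"],s["tool_rot"],s["force"],s["grip_width"])
im,_=die("scene");cv2.imwrite("pics/s3.png",cv2.resize(im[130:290,220:440,::-1],None,fx=3.5,fy=3.5)); die("side")
```

```text
[ 0.45611318 -0.02528568  0.00290698] [-3.14137597e+00  1.70617271e-03  8.39294156e-02] [-0.02947573 -0.09279971  0.70611292] 0.08561363424914704
scene [537. -18.] [ 95. 133.] 15.7 1517 0.88
side [538. -20.] [ 94. 133.] 15.5 1761 0.67
```

View pics/s3.png

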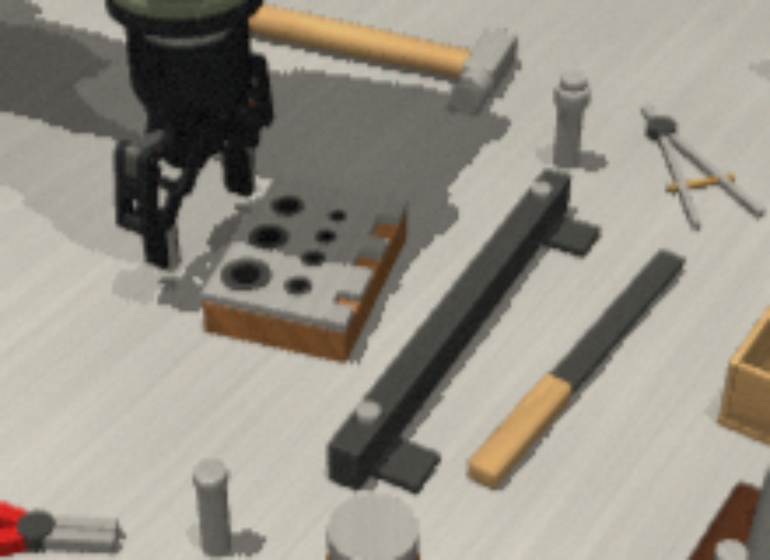

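The open fingers at crop pixels (160,260) and (240,190) stand behind the die's plain long side, and the notched side at (385,270) faces the fence with a gap. A two-finger push will square it short of the fence.

move_arm --series '[[[0.5,0,0],[0,0,0],100],[[1.0,0,0],[0,0,0],100],[[1.4,0,0],[0,0,0],100],[[1.8,0,0],[0,0,0],100],[[2.2,0,0],[0,0,0],100],[[2.6,0,0],[0,0,0],100],[[3.0,0,0],[0,0,0],100],[[3.4,0,0],[0,0,0],100],[[3.8,0,0],[0,0,0],100],[[4.2,0,0],[0,0,0],100],[[4.6,0,0],[0,0,0],100],[[4.9,0,0],[0,0,0],100],[[4.9,0,0],[0,0,0],100]]'

```text
clock: 14.05
position: [0.506, -0.0221, 0.0033]
tool_rot: [3.141, -0.001, 0.082]
force: [-0.1, 0.2, 0.4]
grip_width: 0.0854
finger_force: 0.0
```

Run:
```python
from h import *
s=bot.observe(); print(s["position"],s["tool_rot"],s["force"],s["grip_width"])
die("scene"); die("side")
```

```text
[ 0.50596532 -0.02209508  0.00328652] [ 3.14140243e+00 -9.54573635e-04  8.23205403e-02] [-0.14537881  0.17005152  0.38797804] 0.08539530347472533
scene [565. -24.] [ 94. 132.] 5.3 1567 0.64
side [565. -25.] [ 93. 135.] 4.4 1613 0.56
```

move_arm --series '[[[0.3,0,0],[0,0,0],100],[[0.6,0,0],[0,0,0],100],[[0.9,0,0],[0,0,0],100],[[1.2,0,0],[0,0,0],100],[[1.5,0,0],[0,0,0],100],[[1.7,0,0],[0,0,0],100],[[1.9,0,0],[0,0,0],100],[[2.0,0,0],[0,0,0],100],[[2.1,0,0],[0,0,0],100],[[2.2,0,0],[0,0,0],100],[[2.2,0,0],[0,0,0],100]]'

```text
clock: 15.17
position: [0.5264, -0.0203, 0.0032]
tool_rot: [3.142, 0.002, 0.083]
force: [-5.3, -1.1, 2.4]
grip_width: 0.0853
finger_force: 2.6
```

Run:
```python
from h import *
s=bot.observe(); print(s["position"],s["tool_rot"],s["force"],s["moment"],s["grip_width"])
die("scene"); die("side")
```

```text
[ 0.52636677 -0.02027857  0.00323533] [3.14154699e+00 1.53927821e-03 8.25523046e-02] [-5.27046652 -1.08884454  2.42586979] [-0.11551499  0.95521376 -0.10773776] 0.08527491490968439
scene [585. -21.] [ 96. 133.] 4.2 1618 0.84
side [585. -24.] [ 94. 135.] 4.2 1511 0.84
```

move_arm --series '[[[0.1,0,0],[0,0,0],100],[[0.2,0,0],[0,0,0],100],[[0.3,0,0],[0,0,0],100],[[0.4,0,0],[0,0,0],100],[[0.4,0,0],[0,0,0],100]]'

```text
clock: 15.78
position: [0.5292, -0.0201, 0.0031]
tool_rot: [-3.142, 0.004, 0.082]
force: [-12.0, -0.6, 7.0]
grip_width: 0.0855
finger_force: 5.7
```

move_arm --series '[[[0.1,0,0],[0,0,0],100],[[0.2,0,0],[0,0,0],100],[[0.3,0,0],[0,0,0],100],[[0.3,0,0],[0,0,0],100]]'

```text
clock: 16.12
position: [0.5292, -0.0201, 0.0026]
tool_rot: [-3.142, 0.01, 0.082]
force: [-27.1, -1.2, 16.5]
grip_width: 0.0855
finger_force: 13.4
```

The force rises with no further motion, so the die is seated on the fence. I'll back off and check from above.

move_arm --series '[[[-0.3,0,0],[0,0,0],100],[[-1,0,0],[0,0,0],100],[[-2.5,0,0],[0,0,0],100],[[-4,0,0],[0,0,0],100],[[-4,0,-4],[0,0,0],100],[[-4,0,-8],[0,0,0],100],[[-6,0,-12],[0,0,0],100],[[-9,0,-15],[0,0,0],100],[[-9,0,-15],[0,0,0],100],[[-9,0,-15],[0,0,0],100]]'

```text
clock: 16.95
position: [0.4444, -0.0271, 0.1553]
tool_rot: [3.142, -0.004, 0.082]
force: [0.7, 0.1, -0.1]
grip_width: 0.0855
finger_force: 0.0
```

Run:
```python
from h import *
s=bot.observe(); print(s["position"],s["force"])
A,_=die("scene"); B,_=die("side")
a=cv2.resize(A[130:290,220:440,::-1],None,fx=3.5,fy=3.5,interpolation=cv2.INTER_CUBIC); cv2.imwrite("pics/s4.png",a)
T=top("side",B,.52,.68,-.16,.13,.031,2600); cv2.imwrite("pics/s5.png",T[:,:,::-1])
```

```text
[ 0.44441511 -0.02710777  0.15527411] [ 0.70363656  0.09651839 -0.08871144]
scene [587. -22.] [ 95. 135.] 4.9 1655 0.73
side [588. -24.] [ 95. 133.] 4.6 1740 0.56
```

View pics/s4.png

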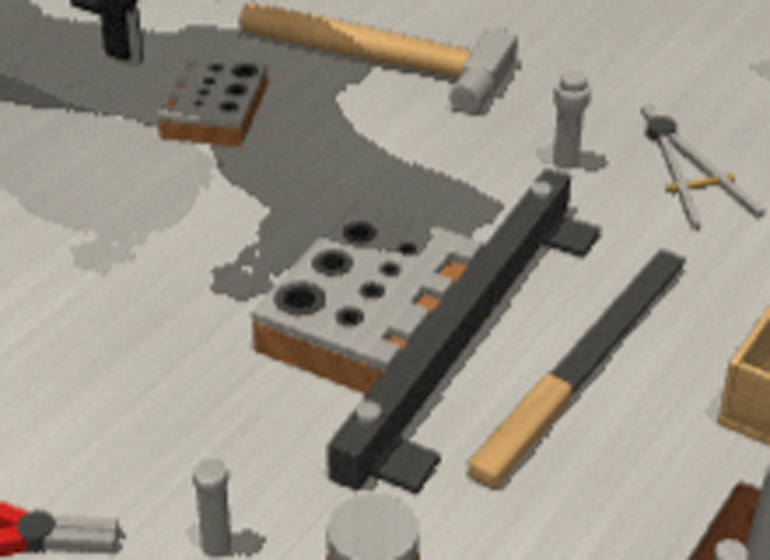

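View pics/s5.png

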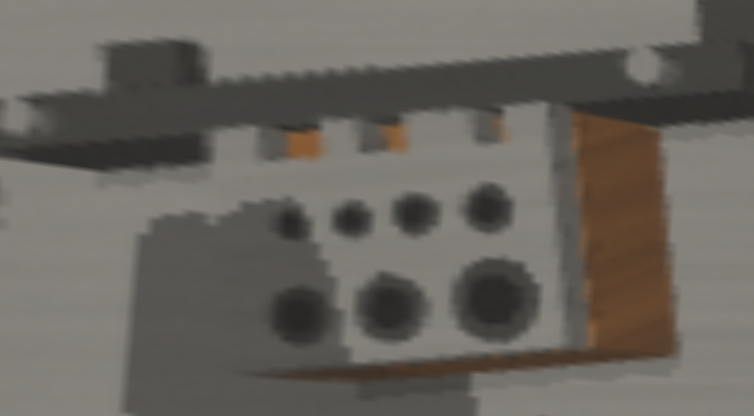

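The notched edge lies flush along the fence face. In the top view there is no gap from (215,128) to (550,102), and in the scene crop the bar covers it evenly. The bystanders are where they were and the gripper is clear.

```bash
python3 -c "
from workcell import bot
print(bot.job_done())"
```

```text
the job is handed in; nothing more can be done
None
```

I walked the die round with pushes near three of its corners, squared it short of the fence, then pushed it home. By camera and force reading its notched side lies flat on the fence, and I handed the job in at about 17 s with the gripper clear and the bystanders apparently undisturbed.

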